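# Stand the large lid in the lid rack

## Robot

A 7-joint arm with a two-finger parallel gripper is mounted at the origin on a cart in front of the work surface, level with it; the furniture and walls round the work are solid. World frame = base frame: x ahead of the robot, y to its left, z up, the work surface at z = 0. Lengths are in m, angles in rad, forces in N, time in s.
With the tool pointing down it reaches from about 0.425 to 0.875 m from the base axis. Payload 4.7 kg.
Tool frame: the origin (TCP) lies midway between the tips of the shut fingers; the grasp point (between the pads) lies 19 mm behind it; z points along the fingers, x is the direction in which the jaws open and shut, and the axes are right-handed (so a half turn about z gives the same grasp; the last joint's range is limited). The gripper opens to 85 mm and grips with 20 to 120 N. Pads are 22 mm wide; open, the fingers measure 114 mm over their backs; the gripper's body (76 mm by 85 mm) begins 54 mm behind the grasp point. The pads swing forward as they close: fully open they stand 13 mm farther back than shut.
Start: joints at [-1.135, 0.321, -0.07, 1.45, 0.023, 1.371, -0.057], TCP at [0.266, 0.593, 0.21] pointing down, gripper open.
Joint ranges: [-2.86, 2.86], [-0.3, 2.09], [-1.38, 1.24], [0.06, 2.45], [-1.56, 4.7], [0.09, 2.05], [-2.69, 2.69]. Speed limits (rad/s): [2.57, 2.57, 3.14, 3.14, 3.14, 3.14, 3.14].

## Interface

Orientations are given as a unit quaternion [x, y, z, w].
In Python, from workcell import arm gives the robot as it stands.
- The arm moves only by the tool move_arm, never from a script. Its argument "motion" is a list of rows, each an object of numbers: "tx", "ty", "tz": the shift along the world's x, y, z in cm; "rx", "ry", "rz": the turn, a rotation vector about the world's x, y, z in degrees. In form: [{"tx": .., "ty": .., "tz": .., "rx": .., "ry": .., "rz": ..}, ...]. A call has 1 to 5 rows; each row is the pose to reach, as a shift and turn from the pose commanded when the call began; what a row does not reach only later rows make up. A row lasts 1/8 s, in which the tool goes at most 62.5 mm and 10.7 degrees, less where a joint would pass 70% of its speed; a pose out of reach is approached as far as the arm can. A call with a gripper value outside its range is refused whole. "hand" is the closure, from 0 (fully open) to 1 (shut), set as the call begins (left out, the last holds). The fingers move at their own pace and stop on an object; "squeeze" is the grip in N (left out, the last holds). Time passes only in rows, so rows that repeat a pose let the fingers close. It gives the time, the measured TCP pose, the force and the opening at its end, in the units of the state.
- arm.get_state(): the state, without advancing time (a new reading comes with each control period).
- arm.snapshot(name): name is "side" or "top"; returns a dict with "img" (480x640x3 uint8, red, green, blue), "fx", "fy", "cx", "cy" (pixels), "xyz" and "orientation" of the camera in the world. Camera axes: x right, y up, looking along -z (the intrinsics and any distortion apply to the point x, -y, -z); pixel columns grow to the right and rows downward; lengths in m; the calibration is good to about 2 mm. A picture is of the moment at which its call begins. There is no depth.
- arm.sign_off(): hands the job in, once; it reports no verdict.
The state is a dict: "t": time; "joint_pos": joint angles; "dq": joint speeds; "tau": joint torques, N m; "tool_pos": TCP position; "orientation": TCP orientation; "ft_force": force on the tool from outside, world axes, zero at the start; "wrist_torque": the same for the moment, N m; "width": finger opening in m.
Only numpy, scipy, OpenCV 4.12 (cv2) and the standard library are available. Lean on these libraries where they do the work, as an engineer would, in place of code of your own. Each camera call takes 0.05 s, during which the arm holds its last target. There are 200 camera calls.

## Task

Two flat steel lids are propped on wire easels. Take the larger lid and stand it upright in the middle gap of the wire lid rack, between the tines; set it down on the rack's bars before letting go, and leave the smaller lid where it is.

Things in the scene. Friction and masses are not known exactly. Their poses are not given: they have to be found in the camera images.
- large_lid: Larger flat steel lid: plain disc, rolled edge, 150 mm across, 8 mm thick, 0.22 kg, no handle, propped on easel_a, top leaning 18 degrees back. Above the easel its rim is free on both faces: pinch it across its thickness at the top. Origin: disc centre. x: disc axis (face looks to -x, roughly to the robot); z: in the disc's plane, at the start up along the lean to the topmost rim point, 75 mm away.
- small_lid: Smaller lid, to be left alone: the same kind of steel disc, 104 mm across, 8 mm thick, propped on the other, equal easel. Origin and axes as for the larger lid (rim 52 mm from the origin). Which lid stands left and which right varies.
- easel_a: Dark wire easel under the larger lid, fixed, 60 mm between wires. Lid rests on two lower wires ending in hooks 18 mm high in front of it: lift it 25 mm or more along its lean to clear them. Two back wires reach 90 mm up the lid's back, 30 mm either side of its middle. Origin: on the worktop near the lid's lowest point; z up, the lid faces its -x.
- rack: Steel wire rack, fixed, 156 x 126 mm. Two bars along its x at y = -35, 35 mm, centres 14 mm up; on each 4 tines at x = -51, -17, 17, 51 mm, tops at 99 mm: 3 gaps, 28 mm clear, middle one at x = 0. Lid stands with its axis along rack x, rim on both bars; large lid's centre is then 84 mm, top 159 mm over the worktop; released it may lean 14 degrees on the tines. Origin: centre of underside; z up.

How it is judged:
By the outcome, as a careful person would: the job done as asked, in the order asked, and still so for the second after the job is handed in, with the robot touching nothing.
It also fails if it takes over 43 s, if anything falls off the work surface, if the arm or the gripper's body presses on something with over 40 N, if the wrist force passes 120 N, or if a joint passes its speed limit or range.

## Working session

There is one attempt and no reset: what is moved stays moved. The work goes in short steps, Python scripts to look and compute and a tool call to move; the robot and the scene stay as the last step left them, time stands still between calls to the robot, and variables do not carry over. Pictures are saved under pics/ and viewed, about 8 in all and at most 12, crops included, and the job is handed in when it is done.

Besides the shell and the picture viewer there is one more tool, called after "Emit:" as name(argument=value, ...) on one line, values as JSON. move_arm: Moves the arm, as the interface text tells. Its arguments: {"type":"object","properties":{"motion":{"type":"array","items":{"type":"object","properties":{"tx":{"type":"number"},"ty":{"type":"number"},"tz":{"type":"number"},"rx":{"type":"number"},"ry":{"type":"number"},"rz":{"type":"number"}}}},"hand":{"type":"number"},"squeeze":{"type":"number"}},"required":["motion"]}

```bash
mkdir -p pics; ls
python3 - <<'E'
from workcell import arm
import cv2
s=arm.get_state();print(s)
for n in("side","top"):
    d=arm.snapshot(n);cv2.imwrite(f"pics/{n}0.png",d["img"][:,:,::-1]);print({k:v for k,v in d.items() if k!="img"})
E
```

```text
pics
{'t': 0.0, 'joint_pos': array([-1.13489737,  0.3218453 , -0.0700973 ,  1.45170265,  0.02260355,
        1.37081885, -0.05687412]), 'dq': array([ 0.00053748,  0.00178021, -0.00195528,  0.00124006, -0.00018698,
       -0.00163848, -0.00047869]), 'tau': array([ 5.61013849e-05, -4.93583930e+01, -3.82102439e-01, -3.14331114e+01,
        1.31084881e-02,  1.15166337e-02,  8.10359268e-06]), 'tool_pos': array([0.26590665, 0.59246179, 0.2084953 ]), 'orientation': array([ 8.39445478e-01,  5.43443007e-01, -8.05582690e-04,  5.81277834e-04]), 'ft_force': array([-0.43248933, -0.37945583,  0.51105204]), 'wrist_torque': array([0.02698811, 0.0345502 , 0.01860529]), 'width': 0.08540156656130163}
{'fx': 433.2675502179676, 'fy': 433.2675502179676, 'cx': 319.3097468126941, 'cy': 231.45447598523793, 'xyz': array([0.49000101, 0.60441821, 0.55522368]), 'orientation': array([-0.01529827,  0.47150944,  0.88105365, -0.03448585])}
{'fx': 623.184335670128, 'fy': 623.184335670128, 'cx': 316.0776616217146, 'cy': 247.75507293674679, 'xyz': array([ 0.37415424, -0.10654193,  1.11213714]), 'orientation': array([-0.0659751 ,  0.05061813,  0.70811965, -0.70117876])}
```

View pics/side0.png

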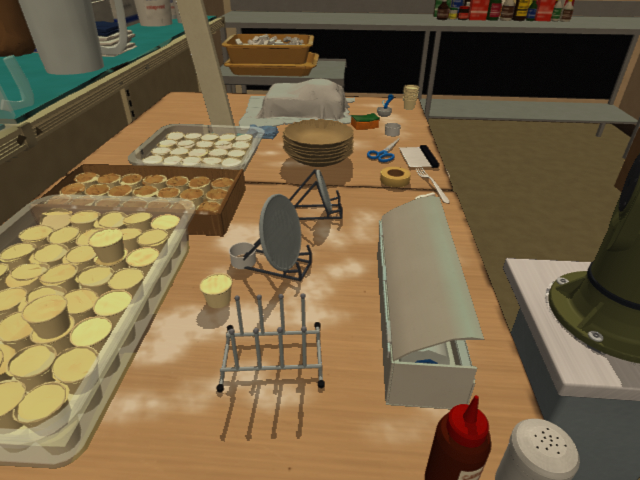

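View pics/top0.png

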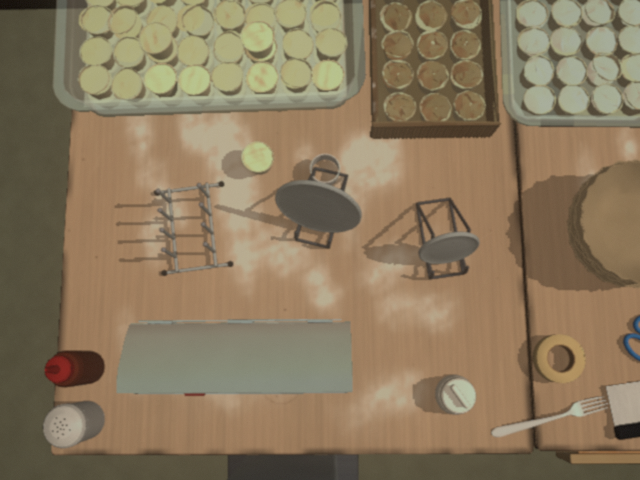

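Side view: large lid at about (280,232), small lid behind it at (322,192), rack feet at (220,387), (321,384), (320,325) and (229,329). Top view: large lid at about (318,206), rack corners at (163,272), (231,264), (221,184) and (156,192). I'll enlarge both.

Run:
```python
import cv2
a=cv2.imread("pics/top0.png")[140:290,100:375];cv2.imwrite("pics/tc.png",cv2.resize(a,None,fx=2.9,fy=2.9,interpolation=3))
a=cv2.imread("pics/side0.png")[180:400,200:360];cv2.imwrite("pics/sc.png",cv2.resize(a,None,fx=2.7,fy=2.7,interpolation=3))
```

```text
(no output)
```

View pics/tc.png

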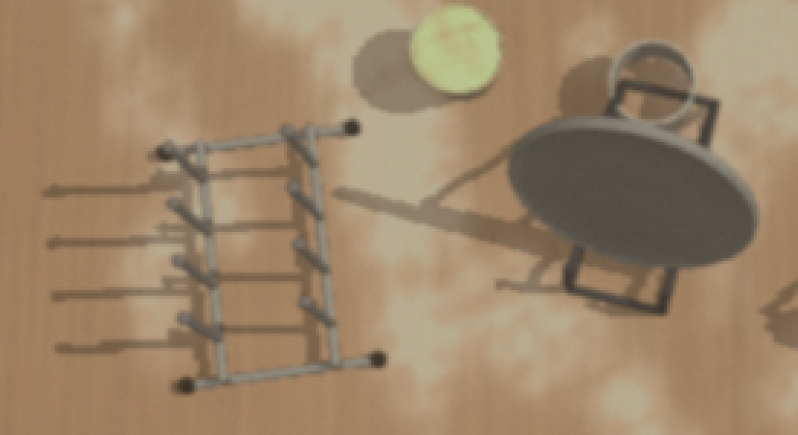

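View pics/sc.png

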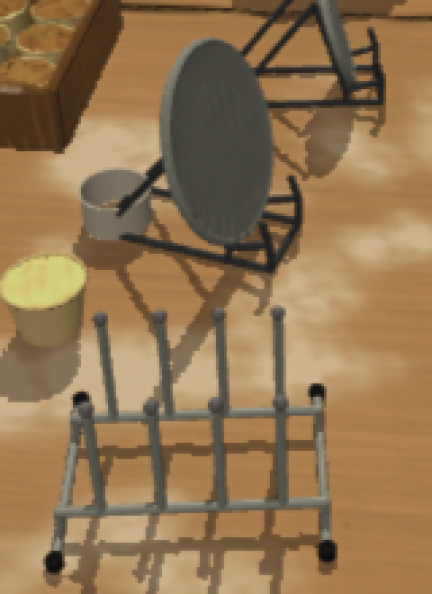

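```bash
cat > h.py <<'E'
import numpy as np
from scipy.spatial.transform import Rotation as R
CAM={"side":(433.2675502,319.30974681,231.45447599,[0.49000101,0.60441821,0.55522368],[-0.01529827,0.47150944,0.88105365,-0.03448585]),
"top":(623.18433567,316.07766162,247.75507294,[0.37415424,-0.10654193,1.11213714],[-0.0659751,0.05061813,0.70811965,-0.70117876])}
def proj(n,P):
    f,cx,cy,t,q=CAM[n];p=R.from_quat(q).inv().apply(np.atleast_2d(P)-t)
    return np.c_[cx-f*p[:,0]/p[:,2],cy+f*p[:,1]/p[:,2]]
def ray(n,uv,z):
    f,cx,cy,t,q=CAM[n];d=R.from_quat(q).apply([(uv[0]-cx)/f,-(uv[1]-cy)/f,-1]);t=np.array(t)
    return t+d*(z-t[2])/d[2]
C={"top":(2.9,100,140),"side":(2.7,200,180)}
def crop(n,P): s,a,b=C[n];return (proj(n,P)-[a-.5,b-.5])*s-.5
def lidpts(c,yaw,lean=18,r=.075,h=.004):
    a=np.linspace(0,2*np.pi,720)
    L=np.vstack([np.c_[np.full(720,s),r*np.cos(a),r*np.sin(a)] for s in(-h,h)])
    return c+(R.from_euler("z",yaw)*R.from_euler("y",lean,degrees=True)).apply(L)
E
python3 - <<'E'
from h import *
from scipy.optimize import least_squares as ls
T=np.array([[172,150],[173,203],[179,260],[184,318],[286,130],[294,186],[299,245],[304,302]])
S=np.array([[86,409],[151,408],[216,405],[280,403],[101,319],[160,316],[219,314],[278,313]])
M=np.array([[x,y,.096] for y in(.035,-.035) for x in(.051,.017,-.017,-.051)])
def fr(p):
    P=R.from_euler("z",p[2]).apply(M)+[p[0],p[1],p[3]]
    return np.r_[(crop("top",P)-T).ravel(),(crop("side",P)-S).ravel()]
s=ls(fr,[.45,.1,0,0]);print("rack",s.x,np.degrees(s.x[2]),"\n",s.fun.reshape(-1,2).round(1).tolist())
def fl(p):
    P=lidpts(p[:3],p[3])
    a=crop("top",P);b=crop("side",P);o=[]
    l,r=a[a[:,0].argmin()],a[a[:,0].argmax()]
    o+=[l[0]-508,r[0]-758,a[:,1].min()-115,a[:,1].max()-268,.3*(l[1]-165),.3*(r[1]-222)]
    o+=[b[:,0].min()-160,b[:,0].max()-273,b[:,1].min()-37,b[:,1].max()-245]
    return o
s=ls(fl,[.45,-.1,.09,0],diff_step=1e-4);print("lid",s.x,np.degrees(s.x[3]),s.fun.round(1))
E
```

```text
rack [ 5.98331035e-01  1.40677104e-01  1.23474188e-01 -4.76525128e-04] 7.074549870622141 
 [[-3.5, -2.2], [0.7, 1.2], [-0.0, 1.3], [0.3, 1.0], [1.6, 1.8], [-0.6, 2.2], [0.3, 0.2], [1.3, 0.8], [-0.7, -0.1], [-0.7, -1.2], [-1.0, -0.2], [-0.6, -0.3], [-1.0, -0.8], [-0.6, 0.5], [-0.5, 0.8], [-0.7, 0.2]]
lid [ 0.61390378 -0.08829667  0.08676496 -0.24635121] -14.114884341233115 [-2.1  2.6 -0.5  2.4  2.3 -2.9 -2.2  0.5 -0.4  0.8]
```

```bash
cat >> h.py <<'E'
LID=np.array([.6139,-.0883,.0868]);LY=-14.1;RACK=np.array([.5983,.1407,0]);RY=7.07
def toolR(yaw,lean):  # tool x = lid x axis, tool z = -lid z
    L=R.from_euler("z",yaw,degrees=True)*R.from_euler("y",lean,degrees=True)
    return L*R.from_euler("x",180,degrees=True)
def delta(p,Rt):
    from workcell import arm
    s=arm.get_state();d=Rt*R.from_quat(s["orientation"]).inv()
    print("t",s["t"].__round__(2),"tx..cm",((np.array(p)-s["tool_pos"])*100).round(2),"r deg",d.as_rotvec(degrees=True).round(2),"F",s["ft_force"].round(1),"w",round(s["width"]*1e3,1),"pos",s["tool_pos"].round(4))
E
python3 - <<'E'
from h import *
Rt=toolR(LY,18);z=-Rt.as_matrix()[:,2];print(z, (LID+z*.125), LID+z*.042)
delta(LID+z*.125+[0,0,.08],toolR(LY,0))
E
```

```text
[ 0.29970694 -0.07528118  0.95105652] [ 0.65136337 -0.09771015  0.20568206] [ 0.62648769 -0.09146181  0.12674437]
t 0.1 tx..cm [ 38.54 -69.03   7.7 ] r deg [ 5.000e-02 -9.000e-02 -7.994e+01] F [-0.3 -0.3 -0.4] w 85.4 pos [0.2659 0.5925 0.2086]
```

Emit:
move_arm(motion=[{"tx": 2,"ty": -4,"tz": 3,"rz": -5},{"tx": 4,"ty": -8,"tz": 6,"rz": -10},{"tx": 7,"ty": -13,"tz": 7.7,"rz": -15},{"tx": 10,"ty": -18,"tz": 7.7,"rz": -21},{"tx": 13,"ty": -23,"tz": 7.7,"rz": -27}], hand=0)

```text
$.motion[0]: bad value
```

Emit:
move_arm(motion=[{"tx": 2.6,"ty": -4.6,"rz": -5},{"tx": 5.2,"ty": -9.2,"rz": -10},{"tx": 7.8,"ty": -13.8,"rz": -16},{"tx": 10.4,"ty": -18.4,"rz": -21},{"tx": 13,"ty": -23,"rz": -27}])

```text
$.motion[0]: bad value
```

Emit:
move_arm(motion=[{"tx": 2.6,"ty": -4.6,"rz": -5},{"tx": 5.2,"ty": -9.2,"rz": -10},{"tx": 7.8,"ty": -13.8,"rz": -16},{"tx": 10.4,"ty": -18.4,"rz": -21},{"tx": 12.5,"ty": -23,"rz": -26}])

```text
$.motion[0]: bad value
```

Run:
```python
from h import *
from workcell import arm
Rt=toolR(LY,18);z=-Rt.as_matrix()[:,2]
delta(LID+z*.125,Rt);print(arm.get_state()["joint_pos"])
```

```text
t 0.1 tx..cm [ 38.54 -69.03  -0.3 ] r deg [ -8.47  17.49 -79.24] F [-0.3 -0.3 -0.4] w 85.4 pos [0.2659 0.5925 0.2086]
[-1.13493302  0.32172848 -0.07007679  1.45154977  0.02263688  1.37079181
 -0.0569077 ]
```

All six keys are needed in each row.

Emit:
move_arm(motion=[{"tx": 2,"ty": -4,"tz": 3,"rx": 0,"ry": 0,"rz": -5},{"tx": 4,"ty": -8,"tz": 6,"rx": 0,"ry": 0,"rz": -10},{"tx": 7,"ty": -13,"tz": 7.7,"rx": 0,"ry": 0,"rz": -15},{"tx": 10,"ty": -18,"tz": 7.7,"rx": 0,"ry": 0,"rz": -21},{"tx": 13,"ty": -23,"tz": 7.7,"rx": 0,"ry": 0,"rz": -27}], hand=0)

```text
t: 0.72
tool_pos: [0.3969, 0.3612, 0.2866]
orientation: [0.944, 0.331, 0.0, -0.0]
ft_force: [1.4, -0.0, 0.0]
width: 0.085
```

Emit:
move_arm(motion=[{"tx": 2.6,"ty": -4.6,"tz": 0,"rx": 0,"ry": 0,"rz": -5},{"tx": 5.2,"ty": -9.2,"tz": 0,"rx": 0,"ry": 0,"rz": -10},{"tx": 7.8,"ty": -13.8,"tz": 0,"rx": 0,"ry": 0,"rz": -16},{"tx": 10.4,"ty": -18.4,"tz": 0,"rx": 0,"ry": 0,"rz": -21},{"tx": 13,"ty": -23,"tz": 0,"rx": 0,"ry": 0,"rz": -27}])

```text
t: 1.35
tool_pos: [0.5265, 0.1314, 0.2863]
orientation: [0.995, 0.102, -0.0, -0.0]
ft_force: [-0.6, -0.1, 0.7]
width: 0.0853
```

Emit:
move_arm(motion=[{"tx": 2.6,"ty": -4.6,"tz": 0,"rx": 0,"ry": 0,"rz": -5},{"tx": 5.2,"ty": -9.2,"tz": 0,"rx": 0,"ry": 0,"rz": -10},{"tx": 7.8,"ty": -13.8,"tz": 0,"rx": 0,"ry": 0,"rz": -16},{"tx": 10.4,"ty": -18.4,"tz": 0,"rx": 0,"ry": 0,"rz": -21},{"tx": 12.5,"ty": -23,"tz": 0,"rx": 0,"ry": 0,"rz": -26}])

```text
t: 1.98
tool_pos: [0.6518, -0.0981, 0.286]
orientation: [0.992, -0.124, -0.0, 0.0]
ft_force: [0.8, -0.3, 0.5]
width: 0.0854
```

Run:
```python
from h import *
from workcell import arm
Rt=toolR(LY,18);z=-Rt.as_matrix()[:,2]
delta(LID+z*.125,Rt);print(arm.get_state()["joint_pos"])
```

```text
t 1.98 tx..cm [-0.04  0.04 -8.03] r deg [ 4.42 17.41  0.19] F [ 0.8 -0.3  0.5] w 85.4 pos [ 0.6518 -0.0981  0.286 ]
[-0.32754387  0.35111389  0.59306041  1.32197492 -0.19345873  1.52623539
 -0.00389775]
```

Emit:
move_arm(motion=[{"tx": 0,"ty": 0,"tz": -3,"rx": 1.5,"ry": 6,"rz": 0},{"tx": 0,"ty": 0,"tz": -6,"rx": 3,"ry": 12,"rz": 0},{"tx": 0,"ty": 0,"tz": -8,"rx": 4.4,"ry": 17.4,"rz": 0.2},{"tx": 0,"ty": 0,"tz": -8,"rx": 4.4,"ry": 17.4,"rz": 0.2},{"tx": 0,"ty": 0,"tz": -8,"rx": 4.4,"ry": 17.4,"rz": 0.2}])

```text
t: 2.6
tool_pos: [0.6512, -0.0972, 0.2075]
orientation: [0.981, -0.12, -0.154, -0.019]
ft_force: [0.1, 0.3, 1.1]
width: 0.0855
```

Run:
```python
from h import *
from workcell import arm
import cv2
Rt=toolR(LY,18);z=-Rt.as_matrix()[:,2]
delta(LID+z*.042,Rt)
a=cv2.resize(arm.snapshot("side")["img"][100:300,190:390,::-1],None,fx=2.9,fy=2.9,interpolation=3)
cv2.imwrite("pics/s1.png",a)
```

```text
t 2.6 tx..cm [-2.47  0.57 -8.08] r deg [ 0.02  0.17 -0.12] F [0.1 0.3 1.1] w 85.5 pos [ 0.6512 -0.0972  0.2075]
```

View pics/s1.png

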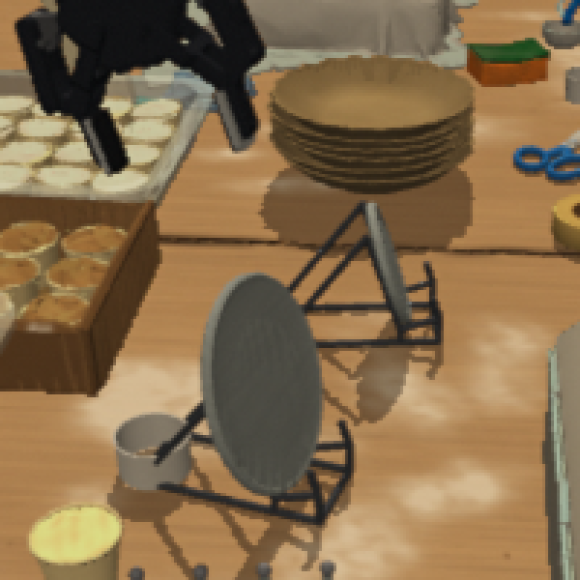

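Fingers at crop (115,168) and (243,148), lid top at (262,274). I'll check that against the projected tool pose.

Run:
```python
from h import *
Rt=toolR(LY,18);z=-Rt.as_matrix()[:,2];x=Rt.as_matrix()[:,0]
p=np.array([.6512,-.0972,.2075])
for n,q in(("tcp",p),("tip+",p+.013*z+.0425*x),("tip-",p+.013*z-.0425*x),("rimtop",LID+.075*z)):
    print(n,((proj("side",q)-[190,100])*2.9).round())
```

```text
tcp [[199. 211.]]
tip+ [[135. 202.]]
tip- [[251. 182.]]
rimtop [[226. 284.]]
```

Emit:
move_arm(motion=[{"tx": 0,"ty": 0,"tz": 0,"rx": 0,"ry": 0,"rz": 0},{"tx": 0,"ty": 0,"tz": 0,"rx": 0,"ry": 0,"rz": 0},{"tx": 0,"ty": 0,"tz": 0,"rx": 0,"ry": 0,"rz": 0},{"tx": 0,"ty": 0,"tz": 0,"rx": 0,"ry": 0,"rz": 0},{"tx": 0,"ty": 0,"tz": 0,"rx": 0,"ry": 0,"rz": 0}], hand=1, squeeze=40)

```text
t: 3.28
tool_pos: [0.6511, -0.0969, 0.2066]
orientation: [0.98, -0.12, -0.155, -0.019]
ft_force: [0.0, 0.2, 1.2]
width: 0.0002
```

Run:
```python
from h import *
from workcell import arm
import cv2
s=arm.get_state();p=s["tool_pos"]
A=cv2.resize(arm.snapshot("side")["img"][100:250,200:330,::-1],None,fx=3,fy=3,interpolation=3)
B=cv2.resize(arm.snapshot("top")["img"][130:280,230:360,::-1],None,fx=3,fy=3,interpolation=3)
cv2.imwrite("pics/ab.png",cv2.hconcat([A.copy(),B.copy()]))
print(p,s["width"],(proj("side",p)-[200,100])*3,(proj("top",p)-[230,130])*3+[390,0])
```

```text
[ 0.65110418 -0.09693884  0.20657342] 0.00020298476193724352 [[176.05215396 220.08411211]] [[665.1964064  105.60547315]]
```

View pics/ab.png

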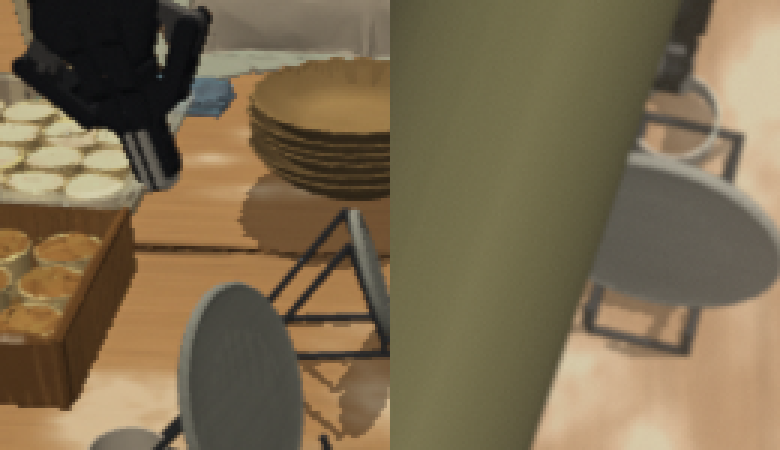

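Run:
```python
from h import *
from scipy.optimize import least_squares as ls
Rt=toolR(LY,18);z=-Rt.as_matrix()[:,2]
p=np.array([.6511,-.0969,.2066])
for s in(0,.01,.02,.03): print(s,((proj("side",p+s*z)-[200,100])*3).round(),((proj("top",p+s*z)-[230,130])*3+[390,0]).round())
f=lambda q:np.r_[((proj("side",q)-[200,100])*3-[160,187])[0],((proj("top",q)-[230,130])*3+[390,0]-[668,88])[0]]
r=ls(f,p,x_scale=.01);print(r.x-p,r.fun, (r.x-p)@z)
```

```text
0 [[176. 220.]] [[665. 106.]]
0.01 [[170. 205.]] [[666.  94.]]
0.02 [[164. 190.]] [[668.  82.]]
0.03 [[158. 174.]] [[669.  71.]]
[ 0.0052478  -0.00151178  0.01987242] [ 5.43006983  1.42975736 -0.45774503 -4.6387965 ] 0.02058640326451431
```

The image puts the finger tips about 20 mm behind the reported TCP, along the tool axis only, with no lateral error. I'll choose a depth that works either way, opening first, then going to 30 mm above the lid centre.

Emit:
move_arm(motion=[{"tx": 0,"ty": 0,"tz": 0,"rx": 0,"ry": 0,"rz": 0},{"tx": 0,"ty": 0,"tz": 0,"rx": 0,"ry": 0,"rz": 0},{"tx": 0,"ty": 0,"tz": 0,"rx": 0,"ry": 0,"rz": 0},{"tx": 0,"ty": 0,"tz": 0,"rx": 0,"ry": 0,"rz": 0}], hand=0)

```text
t: 3.88
tool_pos: [0.6511, -0.097, 0.2066]
orientation: [0.98, -0.12, -0.155, -0.019]
ft_force: [0.7, -0.7, 0.4]
width: 0.0727
```

Run:
```python
from h import *
Rt=toolR(LY,18);z=-Rt.as_matrix()[:,2]
delta(LID+z*.03,Rt)
```

```text
t 3.88 tx..cm [-2.82  0.64 -9.13] r deg [-0.02  0.06 -0.13] F [ 0.7 -0.7  0.4] w 72.7 pos [ 0.6511 -0.097   0.2066]
```

Emit:
move_arm(motion=[{"tx": -0.6,"ty": 0.1,"tz": -2,"rx": 0,"ry": 0,"rz": 0},{"tx": -1.2,"ty": 0.3,"tz": -4,"rx": 0,"ry": 0,"rz": 0},{"tx": -1.8,"ty": 0.4,"tz": -6,"rx": 0,"ry": 0,"rz": 0},{"tx": -2.4,"ty": 0.5,"tz": -7.7,"rx": 0,"ry": 0,"rz": 0},{"tx": -2.8,"ty": 0.6,"tz": -9.1,"rx": 0,"ry": 0,"rz": 0}])

```text
t: 4.5
tool_pos: [0.6228, -0.0909, 0.1149]
orientation: [0.98, -0.12, -0.155, -0.019]
ft_force: [0.7, 0.5, -0.5]
width: 0.0854
```

Run:
```python
from h import *
from workcell import arm
import cv2
Rt=toolR(LY,18);z=-Rt.as_matrix()[:,2]
delta(LID+z*.03,Rt)
a=cv2.resize(arm.snapshot("side")["img"][130:290,200:360,::-1],None,fx=3.5,fy=3.5,interpolation=3)
cv2.imwrite("pics/s2.png",a)
```

```text
t 4.5 tx..cm [0.01 0.03 0.04] r deg [-0.03  0.05 -0.13] F [ 0.7  0.5 -0.5] w 85.4 pos [ 0.6228 -0.0909  0.1149]
```

View pics/s2.png

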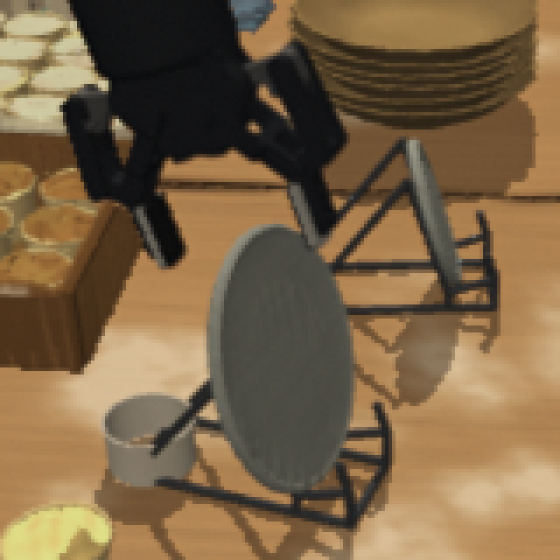

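Tips at (168,265) and (320,243) straddle the rim, whose top is at about (240,236). After closing, the tips should sit about 22 mm below the rim. Closing now.

Emit:
move_arm(motion=[{"tx": 0,"ty": 0,"tz": 0,"rx": 0,"ry": 0,"rz": 0},{"tx": 0,"ty": 0,"tz": 0,"rx": 0,"ry": 0,"rz": 0},{"tx": 0,"ty": 0,"tz": 0,"rx": 0,"ry": 0,"rz": 0},{"tx": 0,"ty": 0,"tz": 0,"rx": 0,"ry": 0,"rz": 0},{"tx": 0,"ty": 0,"tz": 0,"rx": 0,"ry": 0,"rz": 0}], hand=1, squeeze=60)

```text
t: 5.18
tool_pos: [0.6234, -0.091, 0.1161]
orientation: [0.98, -0.12, -0.154, -0.019]
ft_force: [0.3, 0.6, 1.6]
width: 0.0066
```

Emit:
move_arm(motion=[{"tx": 0,"ty": 0,"tz": 0,"rx": 0,"ry": 0,"rz": 0},{"tx": 0,"ty": 0,"tz": 0,"rx": 0,"ry": 0,"rz": 0}])

```text
t: 5.42
tool_pos: [0.6234, -0.091, 0.1161]
orientation: [0.98, -0.12, -0.154, -0.019]
ft_force: [0.4, -0.1, 2.1]
width: 0.0066
```

Emit:
move_arm(motion=[{"tx": 0.3,"ty": -0.1,"tz": 1,"rx": 0,"ry": 0,"rz": 0},{"tx": 0.7,"ty": -0.2,"tz": 2.4,"rx": 0,"ry": 0,"rz": 0},{"tx": 1.3,"ty": -0.3,"tz": 4,"rx": 0,"ry": 0,"rz": 0},{"tx": 1.9,"ty": -0.5,"tz": 6,"rx": 0,"ry": 0,"rz": 0},{"tx": 1.9,"ty": -0.5,"tz": 8,"rx": 0,"ry": 0,"rz": 0}])

```text
t: 6.05
tool_pos: [0.6425, -0.0962, 0.1966]
orientation: [0.98, -0.12, -0.155, -0.019]
ft_force: [0.0, 0.1, -2.5]
width: 0.0068
```

Run:
```python
from h import *
from workcell import arm
import cv2
Rt=toolR(RY,0)
delta(RACK+[0,0,.084+.03+.13],Rt)
a=cv2.resize(arm.snapshot("side")["img"][80:290,200:360,::-1],None,fx=2.8,fy=2.8,interpolation=3)
cv2.imwrite("pics/s3.png",a)
```

```text
t 6.05 tx..cm [-4.42 23.69  4.74] r deg [ -1.1  -17.99  20.87] F [ 0.   0.1 -2.5] w 6.8 pos [ 0.6425 -0.0962  0.1966]
```

View pics/s3.png

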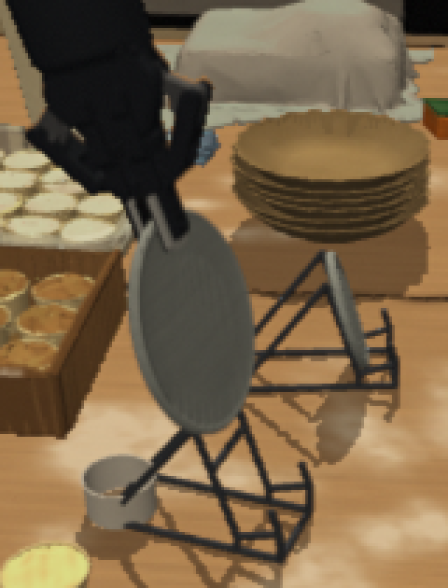

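Lid held squarely, tips at (178,245) below the rim top at (160,212), clear of the hooks. Next: raise, swing and turn toward the rack.

Emit:
move_arm(motion=[{"tx": 0,"ty": 0.5,"tz": 2,"rx": 0,"ry": -1,"rz": 1},{"tx": -0.3,"ty": 2,"tz": 4,"rx": -0.1,"ry": -3,"rz": 3},{"tx": -1,"ty": 4.5,"tz": 5.5,"rx": -0.3,"ry": -6,"rz": 6},{"tx": -1.5,"ty": 7.5,"tz": 6,"rx": -0.5,"ry": -9,"rz": 10},{"tx": -2.2,"ty": 11,"tz": 6,"rx": -0.7,"ry": -12,"rz": 13}])

```text
t: 6.72
tool_pos: [0.6198, 0.0151, 0.2571]
orientation: [0.999, -0.006, -0.05, -0.008]
ft_force: [1.1, 0.3, -2.1]
width: 0.0067
```

Run:
```python
from h import *
delta(RACK+[0,0,.084+.03+.13],toolR(RY,0))
Rt=toolR(LY,18);z=-Rt.as_matrix()[:,2]
for s in(.025,.03,.035):
    P=(proj("side",lidpts(np.array([.6425,-.0962,.1966])-z*s,np.radians(LY)))-[200,80])*2.8
    print(s,P.min(0).round(),P.max(0).round(),"seen 129-254, bottom 432")
```

```text
t 6.72 tx..cm [-2.15 12.56 -1.31] r deg [-0.6  -5.83  7.71] F [ 1.1  0.3 -2.1] w 6.7 pos [0.6198 0.0151 0.2571]
0.025 [120. 195.] [252. 424.] seen 129-254, bottom 432
0.03 [123. 202.] [254. 431.] seen 129-254, bottom 432
0.035 [126. 210.] [256. 437.] seen 129-254, bottom 432
```

Emit:
move_arm(motion=[{"tx": -0.5,"ty": 3.5,"tz": 0,"rx": -0.2,"ry": -2,"rz": 2.5},{"tx": -1.2,"ty": 7,"tz": -0.3,"rx": -0.4,"ry": -4,"rz": 5},{"tx": -1.8,"ty": 10.5,"tz": -0.8,"rx": -0.6,"ry": -5.8,"rz": 7.7},{"tx": -2.15,"ty": 12.55,"tz": -1.3,"rx": -0.6,"ry": -5.8,"rz": 7.7},{"tx": -2.15,"ty": 12.55,"tz": -1.3,"rx": -0.6,"ry": -5.8,"rz": 7.7}])

```text
t: 7.35
tool_pos: [0.5977, 0.1414, 0.2423]
orientation: [0.998, 0.062, -0.003, 0.0]
ft_force: [-0.2, 0.3, -2.5]
width: 0.0068
```

Run:
```python
from h import *
from workcell import arm
import cv2
delta(RACK+[0,0,.084+.03],toolR(RY,0))
B=cv2.resize(arm.snapshot("side")["img"][190:410,190:350,::-1],None,fx=2.7,fy=2.7,interpolation=3)
cv2.imwrite("pics/s4.png",B)
```

```text
t 7.35 tx..cm [  0.06  -0.07 -12.83] r deg [ 0.04 -0.31 -0.02] F [-0.2  0.3 -2.5] w 6.8 pos [0.5977 0.1414 0.2423]
```

View pics/s4.png

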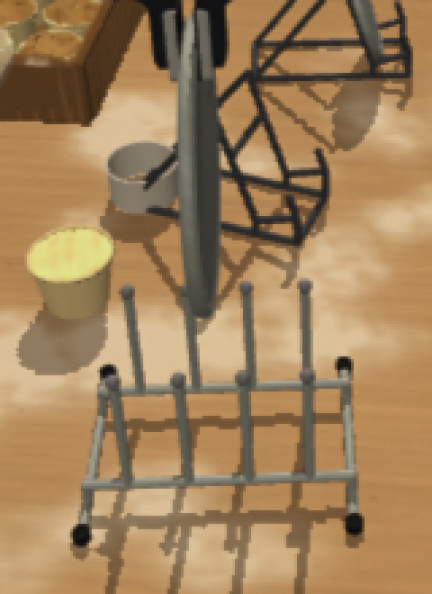

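Run:
```python
from h import *
p=np.array([.5977,.1414,.2423])
for dx in(-.003,0,.003):
  for l in(-2,0,2):
    P=(proj("side",lidpts(p+[dx,0,-.03],np.radians(RY),l))-[190,190])*2.7
    print(dx,l,P.min(0).round(),P.max(0).round(),P[P[:,1].argmax()].round(),"seen 178-219, bottom 203,318")
```

```text
-0.003 -2 [185.   9.] [220. 314.] [194. 314.] seen 178-219, bottom 203,318
-0.003 0 [182.   9.] [223. 315.] [198. 315.] seen 178-219, bottom 203,318
-0.003 2 [177.   9.] [228. 315.] [202. 315.] seen 178-219, bottom 203,318
0 -2 [178.   9.] [215. 314.] [188. 314.] seen 178-219, bottom 203,318
0 0 [175.   9.] [218. 314.] [192. 314.] seen 178-219, bottom 203,318
0 2 [170.   9.] [222. 314.] [196. 314.] seen 178-219, bottom 203,318
0.003 -2 [172.   9.] [210. 314.] [182. 314.] seen 178-219, bottom 203,318
0.003 0 [168.   9.] [213. 314.] [186. 314.] seen 178-219, bottom 203,318
0.003 2 [163.   9.] [217. 314.] [190. 314.] seen 178-219, bottom 203,318
```

Consistent with the lid being centred within 2 mm (10 mm clearance each side). Descending.

Emit:
move_arm(motion=[{"tx": 0.1,"ty": -0.1,"tz": -2.5,"rx": 0,"ry": -0.3,"rz": 0},{"tx": 0.1,"ty": -0.1,"tz": -5,"rx": 0,"ry": -0.3,"rz": 0},{"tx": 0.1,"ty": -0.1,"tz": -7.5,"rx": 0,"ry": -0.3,"rz": 0},{"tx": 0.1,"ty": -0.1,"tz": -9.7,"rx": 0,"ry": -0.3,"rz": 0},{"tx": 0.1,"ty": -0.1,"tz": -11.3,"rx": 0,"ry": -0.3,"rz": 0}])

```text
t: 8.02
tool_pos: [0.6002, 0.1355, 0.1287]
orientation: [0.998, 0.058, 0.0, 0.001]
ft_force: [0.6, 0.3, -2.7]
width: 0.0067
```

Emit:
move_arm(motion=[{"tx": 0,"ty": 0,"tz": -0.3,"rx": 0,"ry": 0,"rz": 0},{"tx": 0,"ty": 0,"tz": -0.6,"rx": 0,"ry": 0,"rz": 0},{"tx": 0,"ty": 0,"tz": -0.9,"rx": 0,"ry": 0,"rz": 0},{"tx": 0,"ty": 0,"tz": -1.1,"rx": 0,"ry": 0,"rz": 0}])

```text
t: 8.52
tool_pos: [0.5999, 0.1387, 0.1191]
orientation: [0.998, 0.06, 0.001, 0.0]
ft_force: [0.4, 0.9, -3.0]
width: 0.0072
```

Emit:
move_arm(motion=[{"tx": 0,"ty": 0,"tz": -0.1,"rx": 0,"ry": 0,"rz": 0},{"tx": 0,"ty": 0,"tz": -0.2,"rx": 0,"ry": 0,"rz": 0}])

```text
t: 8.78
tool_pos: [0.5997, 0.1386, 0.1168]
orientation: [0.998, 0.06, 0.001, 0.0]
ft_force: [-0.0, -0.3, -2.3]
width: 0.0069
```

Emit:
move_arm(motion=[{"tx": -0.1,"ty": 0.2,"tz": -0.1,"rx": 0,"ry": 0,"rz": 0},{"tx": -0.1,"ty": 0.2,"tz": -0.1,"rx": 0,"ry": 0,"rz": 0}])

```text
t: 9.02
tool_pos: [0.5987, 0.1407, 0.1158]
orientation: [0.998, 0.061, 0.001, 0.0]
ft_force: [1.5, -0.5, -1.8]
width: 0.0067
```

Emit:
move_arm(motion=[{"tx": 0,"ty": 0,"tz": -0.1,"rx": 0,"ry": 0,"rz": 0},{"tx": 0,"ty": 0,"tz": -0.1,"rx": 0,"ry": 0,"rz": 0}])

```text
t: 9.28
tool_pos: [0.5991, 0.1407, 0.1156]
orientation: [0.998, 0.06, 0.001, 0.0]
ft_force: [-1.2, -0.5, 3.1]
width: 0.0069
```

Emit:
move_arm(motion=[{"tx": 0,"ty": 0,"tz": -0.1,"rx": 0,"ry": 0,"rz": 0},{"tx": 0,"ty": 0,"tz": -0.1,"rx": 0,"ry": 0,"rz": 0}])

```text
t: 9.52
tool_pos: [0.5995, 0.1407, 0.1155]
orientation: [0.998, 0.06, 0.002, 0.0]
ft_force: [-2.2, -0.8, 8.0]
width: 0.0063
```

Run:
```python
from h import *
from workcell import arm
import cv2
B=cv2.resize(arm.snapshot("side")["img"][200:410,190:350,::-1],None,fx=2.8,fy=2.8,interpolation=3)
cv2.imwrite("pics/s5.png",B)
```

```text
(no output)
```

View pics/s5.png

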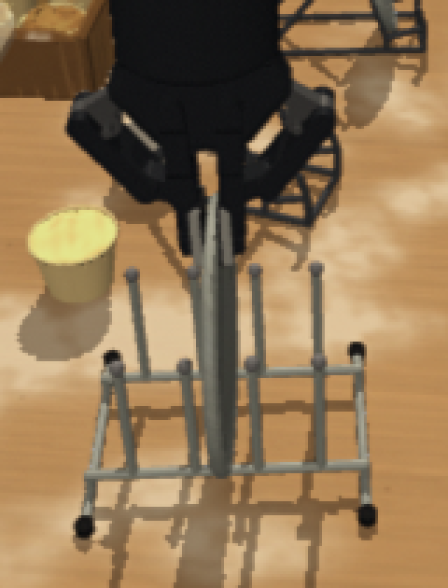

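The lid is in the middle gap of both tine rows, its lower rim on the bar at about (222,470), with 8 N support. Releasing.

Emit:
move_arm(motion=[{"tx": 0,"ty": 0,"tz": 0.1,"rx": 0,"ry": 0,"rz": 0},{"tx": 0,"ty": 0,"tz": 0.1,"rx": 0,"ry": 0,"rz": 0},{"tx": 0,"ty": 0,"tz": 0.1,"rx": 0,"ry": 0,"rz": 0},{"tx": 0,"ty": 0,"tz": 0.1,"rx": 0,"ry": 0,"rz": 0},{"tx": 0,"ty": 0,"tz": 0.1,"rx": 0,"ry": 0,"rz": 0}], hand=0)

```text
t: 10.2
tool_pos: [0.5986, 0.1405, 0.1145]
orientation: [0.998, 0.06, 0.001, 0.0]
ft_force: [-0.1, 0.4, 1.1]
width: 0.0854
```

Emit:
move_arm(motion=[{"tx": 0,"ty": 0,"tz": 0,"rx": 0,"ry": 0,"rz": 0},{"tx": 0,"ty": 0,"tz": 0.5,"rx": 0,"ry": 0,"rz": 0},{"tx": 0,"ty": 0,"tz": 2,"rx": 0,"ry": 0,"rz": 0},{"tx": 0,"ty": 0,"tz": 4,"rx": 0,"ry": 0,"rz": 0},{"tx": 0,"ty": 0,"tz": 6,"rx": 0,"ry": 0,"rz": 0}])

```text
t: 10.82
tool_pos: [0.5991, 0.1406, 0.1769]
orientation: [0.998, 0.06, 0.001, 0.0]
ft_force: [0.2, 0.6, 0.4]
width: 0.0853
```

Emit:
move_arm(motion=[{"tx": 0,"ty": 0,"tz": 2,"rx": 0,"ry": 0,"rz": 0},{"tx": 0,"ty": 0,"tz": 4,"rx": 0,"ry": 0,"rz": 0},{"tx": 0,"ty": 0,"tz": 7,"rx": 0,"ry": 0,"rz": 0},{"tx": 0,"ty": 0,"tz": 10,"rx": 0,"ry": 0,"rz": 0},{"tx": 0,"ty": 0,"tz": 10,"rx": 0,"ry": 0,"rz": 0}])

```text
t: 11.45
tool_pos: [0.6002, 0.1407, 0.2785]
orientation: [0.998, 0.06, 0.004, -0.0]
ft_force: [0.1, 1.0, 0.2]
width: 0.0857
```

Run:
```python
from workcell import arm
import cv2
B=cv2.resize(arm.snapshot("side")["img"][120:410,190:400,::-1],None,fx=2,fy=2,interpolation=3)
cv2.imwrite("pics/s6.png",B);s=arm.get_state();print(s["t"],s["ft_force"])
```

```text
11.5 [ 0.3684509  -0.40242144  0.45208973]
```

View pics/s6.png

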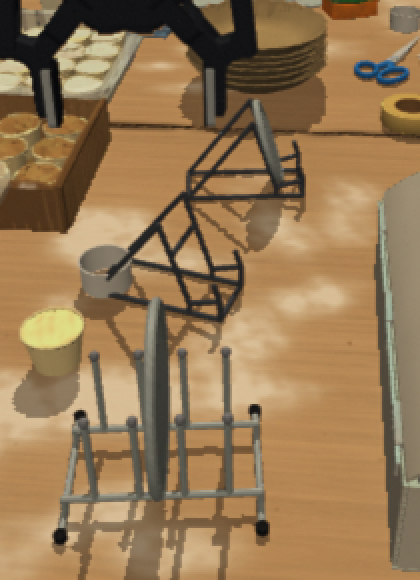

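The lid stands in the middle gap at (155,400), leaning slightly. The small lid is untouched at (268,145), and the gripper is clear and at rest. Handing in.

```bash
python3 -c "
from workcell import arm
print(arm.sign_off())"
```

```text
the job is handed in; nothing more can be done
None
```

The large lid now stands in the middle gap of the rack. I gripped it at the top rim, lifted it off the easel and lowered it onto the bars. I let go only once the bars were pushing back with about 8 N. The job was handed in at about 11.5 s; hand-in gave no verdict.

**Last checks:** the final side picture shows the lid between the middle tines, leaning only slightly. The small lid is still on its easel, and the gripper is open and well above everything, with a force reading near zero. I took no second picture to confirm the lid stayed still.

**Disagreement:** in the pictures, the fingertips appeared about 20 mm further back along the tool axis than the reported tool position. I chose a grip depth that worked either way, and the pictures then showed a sound hold. The finger opening on the lid read about 6.7 mm, against the stated 8 mm thickness.

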